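Raise the roller stand to its next hole

TASK

The roller-topped stand on the joiner's bench has slipped down and its sprung button is caught inside the tube between two holes. Take hold of its roller head, draw the inner tube straight up until the button pops out through the upper hole, and let go so that it stands locked at that height. Leave the flat-topped stand as it is.

Things in the scene. Friction and masses are not known exactly. Their poses are not given: they have to be found in the camera images.
- roller_leg (a joint): Height setting (m) of the roller stand's inner tube: 0 = button at the lower hole, 0.070 = at the upper hole, up positive; starts 0.018-0.040. Raising takes about 10 N (6 N friction); it stays where left and locks, 1 mm play, once the button is out. Outer tube 30 mm square, collar 37 mm square, top 146 mm above bench, foot 110 mm square, screwed down; holes 12 mm, 45 and 115 mm up.
- roller_button (a joint): Sprung steel button of the roller stand, 10 mm across, round-nosed, on the inner tube, facing +x of roller_top like the holes. 0 = held in behind the tube wall, out of sight; 0.009 (m) = fully out, standing 6 mm proud. It springs out by itself (about 5 N) when level with a hole.
- roller_top (a point): Centre of the roller on the roller stand, 194 mm above bench plus the height setting; z up, y along the roller, x level across it. Steel roller 28 mm diameter, 78 mm long, free to spin, between 4 mm ears (22 mm wide along x) 42-46 mm either side, 8 mm higher than its axis. A 22 mm wide crossbar lies 30 mm below the axis. Pinch the roller across x from above.
- pad_top (a point): Centre of the top face of the other stand, a bystander with the same foot and tubes but a flat steel plate on top, 60 x 92 x 16 mm, instead of a roller; top 222-244 mm above bench. The two stand left and right of each other, either way round. An offcut, a glue bottle and a hammer also lie about.
Not all that is in view belongs to the job. Leave any orange or red look-alike of the part that bears roller_leg alone.

How it is judged:
By the outcome, as a careful person would: the job done as asked, in the order asked, and still so for the second after the job is handed in, with the robot touching nothing.
It also fails if it takes over 32 s, if anything falls off the work surface, if the arm or the gripper's body presses on something with over 40 N, if the wrist force passes 120 N, or if a joint passes its speed limit or range.

ROBOT

A 7-joint arm with a two-finger parallel gripper is mounted at the origin on the work surface. World frame = base frame: x ahead of the robot, y to its left, z up, the work surface at z = 0. Lengths are in m, angles in rad, forces in N, time in s.
With the tool pointing down it reaches from about 0.4 to 0.85 m from the base axis. Payload 10.4 kg.
Tool frame: the origin (TCP) lies between the finger pads; the fingertips stand ahead of it and the grasp point (between the pads) lies 3 mm ahead of it (r.tips_ahead is the z of the fingertips in the tool frame, in m); z points along the fingers, y is the line along which they close (so a half turn about z gives the same grasp; the last joint's range is limited). The gripper opens to 87 mm and grips with 3 to 60 N. Pads are 19 mm wide; open, the fingers measure 117 mm over their backs; the gripper's body (75 mm by 190 mm) begins 51 mm behind the grasp point.
Start: joints at [1.192, 0.332, -0.065, 1.46, 0.022, 1.35, -0.088], TCP at [0.218, -0.586, 0.211] pointing down, gripper open.
Joint ranges: [-2.6, 2.6], [-0.5, 2.12], [-1.47, 1.34], [0.16, 2.42], [-1.27, 4.41], [0.06, 2.06], [-2.6, 2.6]. Speed limits (rad/s): [2.22, 2.22, 2.79, 2.79, 3.14, 3.14, 3.14].

INTERFACE

Orientations are given as a unit quaternion [x, y, z, w].
In Python, from bench import telemetry, camera, get_calibration, r gives the robot as it stands.
- The arm moves only by the tool drive_tool, never from a script. Its argument "series" is one flat list of numbers, 7 for each row, row after row: the turn, a rotation vector about the tool's x, y, z in units of 5 degrees (1.0 is 5 degrees), then the shift along the tool's x, y, z in units of 40 mm (1.0 is 40 mm), then the opening, from -1 (shut) to 1 (fully open). A call has 1 to 10 rows; each row is the pose to reach, as a shift and turn from the pose commanded when the call began, along the tool's axes at that moment; what a row does not reach only later rows make up. A row lasts 1/12 s, in which the tool goes at most 41.7 mm and 7.16 degrees, less where a joint would pass 70% of its speed; a pose out of reach is approached as far as the arm can. A call with a gripper value outside its range is refused whole. The fingers move at their own pace and stop on an object; "grip_force" is the grip in N (left out, the last holds). Time passes only in rows, so rows that repeat a pose let the fingers close. It gives the time, the measured TCP pose, the force, the opening and the grip force at its end, in the units of the state.
- telemetry.read_state(): the state, without advancing time (a new reading comes with each control period).
- camera(name): name is "side" or "top"; returns the picture (384x512x3 uint8, red, green, blue); there is no depth.
- get_calibration(name): a dict with "fovy" (degrees; the focal length in pixels is half the picture's height over the tangent of half this angle, whatever the lens; pixels are square), "cx", "cy" (the principal point, pixels), "dist" ([k1, k2, p1, p2, k3] as OpenCV has them; the pictures are not rectified), "xyz" and "rotation" of the camera in the world. Camera axes: x right, y up, looking along -z (the intrinsics and any distortion apply to the point x, -y, -z); pixel columns grow to the right and rows downward; lengths in m; the calibration is good to about 2 mm. A picture is of the moment at which its call begins. get_calibration takes no time and is no camera call.
- r.close_job(): hands the job in; it is judged then, once.
The state is a dict: "time": time; "joint_positions": joint angles; "joint_vel": joint speeds; "joint_torque": joint torques, N m; "ee_pos": TCP position; "eef_rot": TCP orientation; "ft_force": force on the tool from outside, world axes, zero at the start; "torque": the same for the moment, N m; "width": finger opening in m; "grip_force": force on a finger pad.
Only numpy, scipy, OpenCV 4.12 (cv2) and the standard library are available. Lean on these libraries where they do the work, as an engineer would, in place of code of your own. Each camera call takes 0.05 s, during which the arm holds its last target. There are 200 camera calls.

## Working session

There is one attempt and no reset: what is moved stays moved. The work goes in short steps, Python scripts to look and compute and a tool call to move; the robot and the scene stay as the last step left them, time stands still between calls to the robot, and variables do not carry over. Pictures are saved under pics/ and viewed, at most 10 in all, crops included, and the job is handed in when it is done.

Besides the shell and the picture viewer there is one more tool, called in YAML: its name, and indented under it one key for each argument. drive_tool: Moves the arm, as the interface text tells. Its arguments: {"type":"object","properties":{"series":{"type":"array"},"grip_force":{"type":"number"}},"required":["series"]}

```bash
mkdir -p pics; python3 - <<'E'
from bench import telemetry, camera, get_calibration, r
import cv2
for n in("side","top"):
    cv2.imwrite(f"pics/{n}0.png",cv2.cvtColor(camera(n),cv2.COLOR_RGB2BGR)); print(get_calibration(n))
s=telemetry.read_state();print(s,r.tips_ahead)
E
```

```text
{'fovy': 54.77061898066067, 'cx': 256.5921972499044, 'cy': 193.21439378744498, 'dist': array([-0.09524741,  0.        ,  0.        ,  0.        ,  0.        ]), 'xyz': array([0.18113015, 0.68629696, 0.70074067]), 'rotation': array([-0.12287451,  0.45876407,  0.85152655, -0.22212593])}
{'fovy': 45.729811035800864, 'cx': 251.06404821730834, 'cy': 194.4781718482955, 'dist': array([0.03077203, 0.        , 0.        , 0.        , 0.        ]), 'xyz': array([ 0.35642891, -0.03948799,  1.34238274]), 'rotation': array([ 0.07425669, -0.06665405, -0.69604931,  0.7110264 ])}
{'time': 0.1, 'joint_positions': array([ 1.19242943,  0.33283549, -0.06471021,  1.46083207,  0.02163834,
        1.34990504, -0.08851752]), 'joint_vel': array([ 0.00044346, -0.0018804 , -0.00146754, -0.00282205,  0.00026335,
        0.00059446,  0.00024004]), 'joint_torque': array([ 1.58505369e-03, -6.24548435e+01,  2.51035939e-02, -3.90714169e+01,
       -6.12741220e-02,  3.66235035e-02,  4.67553787e-05]), 'ee_pos': array([ 0.21756036, -0.58553617,  0.21072887]), 'eef_rot': array([ 9.84218509e-01,  1.76956249e-01, -1.57892335e-04, -6.21904371e-04]), 'ft_force': array([ 0.7572997 ,  0.34286996, -0.27464505]), 'torque': array([ 0.01193417,  0.02407839, -0.00525163]), 'grip_force': 0.0, 'width': 0.08700182743769802} 0.022
```

View pics/side0.png

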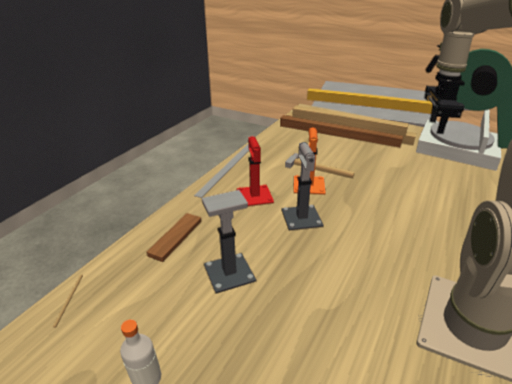

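View pics/top0.png

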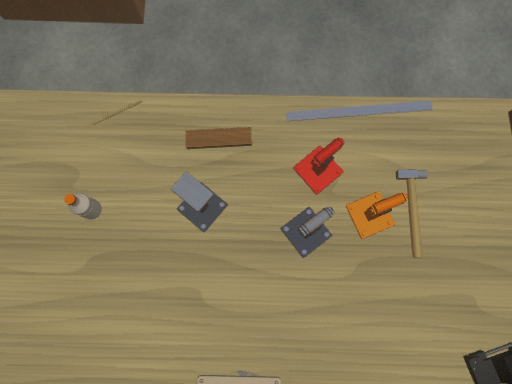

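Side view: a dark stand with a grey roller at about (301,157), a dark stand with a flat plate at (225,204), and red (254,150) and orange (313,135) look-alikes. In the top view these are at (316,221), (192,190), (325,157) and (385,207). The dark stand with the grey roller fits the description, so I'll confirm it in an enlarged crop.

```bash
python3 - <<'E'
import cv2,numpy as np
a=cv2.imread("pics/top0.png")[185:275,270:350]; b=cv2.imread("pics/side0.png")[130:235,270:350]
a=cv2.resize(a,None,fx=5,fy=5,interpolation=cv2.INTER_CUBIC);b=cv2.resize(b,None,fx=5,fy=5,interpolation=cv2.INTER_CUBIC)
c=np.zeros((525,800,3),np.uint8);c[:450,:400]=a;c[:,400:]=b;cv2.imwrite("pics/crop0.png",c)
E
```

```text
(no output)
```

View pics/crop0.png

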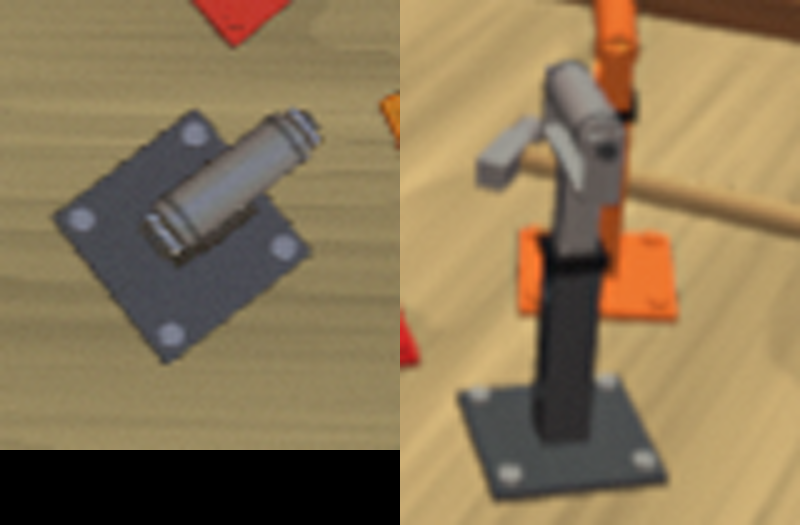

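The crop confirms it: a dark foot and tube with a grey roller between ears, and the grey block at the left is only the hammer head behind it. In the top view the ears are at about (303.4,232.2) and (331.2,210.6), and the foot centre at (306.4,232).

```bash
cat > h.py <<'E'
import numpy as np,cv2
from scipy.spatial.transform import Rotation as R
from bench import telemetry, camera, get_calibration, r
def ray(n,px):
    c=get_calibration(n);f=192/np.tan(np.radians(c["fovy"]/2))
    K=np.array([[f,0,c["cx"]],[0,f,c["cy"]],[0,0,1]])
    u=cv2.undistortPoints(np.array([[px]],float),K,c["dist"])[0,0]
    return c["xyz"],R.from_quat(c["rotation"]).apply([u[0],-u[1],-1])
def onz(n,px,z):
    o,d=ray(n,px);return o+d*(z-o[2])/d[2]
def tri(p,q):
    o1,d1=ray("top",p);o2,d2=ray("side",q)
    t=np.linalg.lstsq(np.c_[d1,-d2],o2-o1,rcond=None)[0]
    a,b=o1+t[0]*d1,o2+t[1]*d2
    return (a+b)/2,np.linalg.norm(a-b)
def proj(n,p):
    c=get_calibration(n);f=192/np.tan(np.radians(c["fovy"]/2))
    K=np.array([[f,0,c["cx"]],[0,f,c["cy"]],[0,0,1]])
    v=R.from_quat(c["rotation"]).inv().apply(np.array(p)-c["xyz"])*[1,-1,-1]
    return cv2.projectPoints(v.reshape(1,3),np.zeros(3),np.zeros(3),K,c["dist"])[0].ravel()
def plan(target,yaw):
    "shift/turn in drive units to put the tool down-pointing, tool y at yaw"
    s=telemetry.read_state();T=R.from_quat(s["eef_rot"])
    D=T.inv().apply(np.array(target)-s["ee_pos"])/.04
    for k in(0,np.pi):
        y=np.array([np.cos(yaw+k),np.sin(yaw+k),0]);z=np.array([0,0,-1.]);x=np.cross(y,z)
        print("turn",np.round(np.degrees((T.inv()*R.from_matrix(np.c_[x,y,z])).as_rotvec())/5,2))
    print("shift",np.round(D,3))
E
python3 - <<'E'
from h import *
for p in[(309,207),(332,235.4),(303.6,257.4),(281,228),(306.4,232)]: print(onz("top",p,.008).round(4))
for z in(.22,.235):
    a,b=onz("top",(303.4,232.2),z+.006),onz("top",(331.2,210.6),z+.006)
    print(z,((a+b)/2).round(4),np.linalg.norm(a-b),np.degrees(np.arctan2(*(b-a)[1::-1])))
print(tri((317.3,221.4),(307,151)))
print(tri((303.4,232.2),(311,159)), tri((331.2,210.6),(303,144)))
f=onz("top",(306.4,232),.008)
for z in(.212,.222,.234): print(z,proj("side",[f[0],f[1],z]),proj("top",[f[0],f[1],z]))
E
```

```text
[ 0.5918 -0.1949  0.008 ]
[ 0.5088 -0.2618  0.008 ]
[ 0.443  -0.1787  0.008 ]
[ 0.5274 -0.1124  0.008 ]
[ 0.5172 -0.187   0.008 ]
0.22 [ 0.5178 -0.1899  0.226 ] 0.08819861074831821 -51.25017898010009
0.235 [ 0.5157 -0.1879  0.241 ] 0.08701355197286088 -51.250178980100046
(array([ 0.51641144, -0.18907877,  0.2322415 ]), np.float64(0.0008622908204718836))
(array([ 0.489809  , -0.15516916,  0.22957278]), np.float64(1.703668118576547e-05)) (array([ 0.54362755, -0.2233543 ,  0.23304831]), np.float64(0.0013128032616763806))
0.212 [305.83632861 157.6471605 ] [315.42638254 222.3899699 ]
0.222 [306.06874269 154.48359057] [315.95126186 221.83130447]
0.234 [306.34984754 150.64513768] [316.59330664 221.14795454]
```

```bash
python3 -c "
from h import *
plan([.517,-.188,.36],np.radians(38.6))"
```

```text
turn [-1.000e-02 -1.000e-02 -2.164e+01]
turn [-1.000e-02  1.000e-02  1.436e+01]
shift [10.479 -6.713 -3.724]
```

drive_tool:
  series: [0,0,-1.4,0,0,-1,1,0,0,-2.8,0,0,-2,1,0,0,-4.2,0,0,-3,1,0,0,-5.6,1,-0.6,-3.7,1,0,0,-7,1.8,-1.2,-3.7,1,0,0,-8.4,2.6,-1.7,-3.7,1,0,0,-9.8,3.4,-2.2,-3.7,1,0,0,-11.2,4.2,-2.7,-3.7,1,0,0,-12.6,5,-3.2,-3.7,1,0,0,-14,5.8,-3.7,-3.7,1]

```text
time: 0.93
ee_pos: [0.3844, -0.3645, 0.3594]
eef_rot: [0.703, 0.712, -0.0, -0.0]
ft_force: [0.0, -0.1, -0.0]
width: 0.0869
grip_force: 0.0
```

```bash
python3 -c "
from h import *
plan([.517,-.188,.36],np.radians(38.6));print(telemetry.read_state()['joint_positions'].round(2))"
```

```text
turn [-0.    0.   -7.57]
turn [0.000e+00 1.000e-02 2.843e+01]
shift [ 4.369  3.372 -0.018]
[ 1.    0.11 -0.36  1.43  0.04  1.61  0.66]
```

drive_tool:
  series: [0,0,-1.3,0.7,0.55,0,1,0,0,-2.6,1.4,1.1,0,1,0,0,-3.9,2.1,1.65,0,1,0,0,-5.2,2.8,2.2,0,1,0,0,-6.5,3.5,2.75,0,1,0,0,-7.6,4.1,3.2,0,1,0,0,-7.6,4.37,3.37,0,1,0,0,-7.6,4.37,3.37,0,1,0,0,-7.6,4.37,3.37,0,1]

```text
time: 1.68
ee_pos: [0.5173, -0.1903, 0.3591]
eef_rot: [0.435, 0.9, -0.0, -0.0]
ft_force: [-0.3, -0.8, -0.4]
width: 0.0869
grip_force: 0.0
```

```bash
python3 - <<'E'
from h import *
plan([.517,-.188,.225],np.radians(38.6))
a=camera("top")[170:270,250:370,::-1]; b=camera("side")[90:240,240:360,::-1]
c=np.zeros((600,800,3),np.uint8)
c[:333,:400]=cv2.resize(a,(400,333),interpolation=cv2.INTER_CUBIC);c[:500,400:]=cv2.resize(b,(400,500),interpolation=cv2.INTER_CUBIC);cv2.imwrite("pics/c1.png",c)
E
```

```text
turn [-0.   -0.01 -0.03]
turn [-1.000e-02  1.000e-02  3.597e+01]
shift [0.047 0.031 3.352]
```

View pics/c1.png

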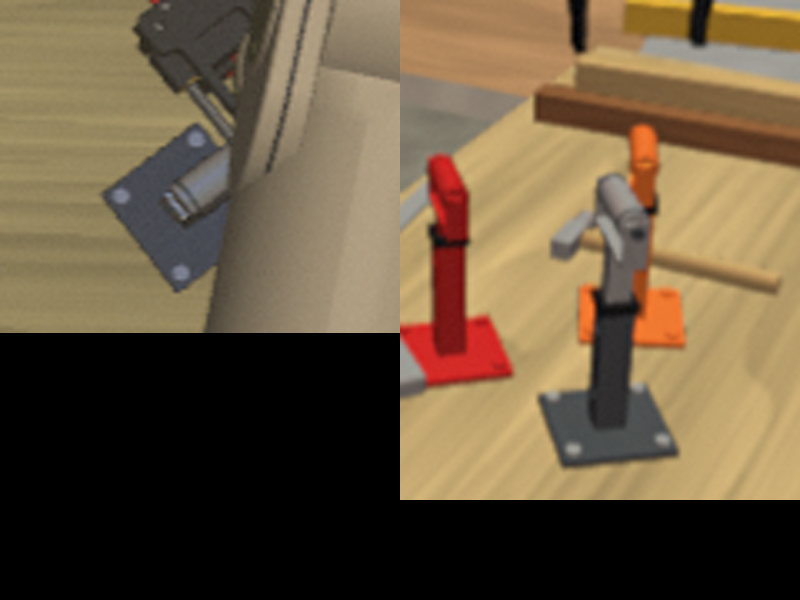

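Side view: the target roller is at about (620,205) in the crop, clear below the gripper, and the fingers are at its top edge around (580,20). The lateral error is under 3 mm, so I'll go straight down to the axis and close on it.

drive_tool:
  series: [0,0,0,0.05,0.03,0.5,1,0,0,0,0.05,0.03,1,1,0,0,0,0.05,0.03,1.5,1,0,0,0,0.05,0.03,2,1,0,0,0,0.05,0.03,2.5,1,0,0,0,0.05,0.03,2.8,1,0,0,0,0.05,0.03,3.1,1,0,0,0,0.05,0.03,3.22,1,0,0,0,0.05,0.03,3.22,1,0,0,0,0.05,0.03,3.22,1]

```text
time: 2.62
ee_pos: [0.5172, -0.1886, 0.2313]
eef_rot: [0.435, 0.9, 0.0, 0.0]
ft_force: [-0.2, 0.0, -0.7]
width: 0.0869
grip_force: 0.0
```

```bash
python3 - <<'E'
from h import *
plan([.517,-.188,.230],np.radians(38.6))
b=camera("side")[100:235,240:380,::-1]
cv2.imwrite("pics/c2.png",cv2.resize(b,None,fx=4.4,fy=4.4,interpolation=cv2.INTER_CUBIC))
E
```

```text
turn [ 0.    0.01 -0.05]
turn [ 1.000e-02 -1.000e-02  3.595e+01]
shift [0.014 0.004 0.033]
```

View pics/c2.png

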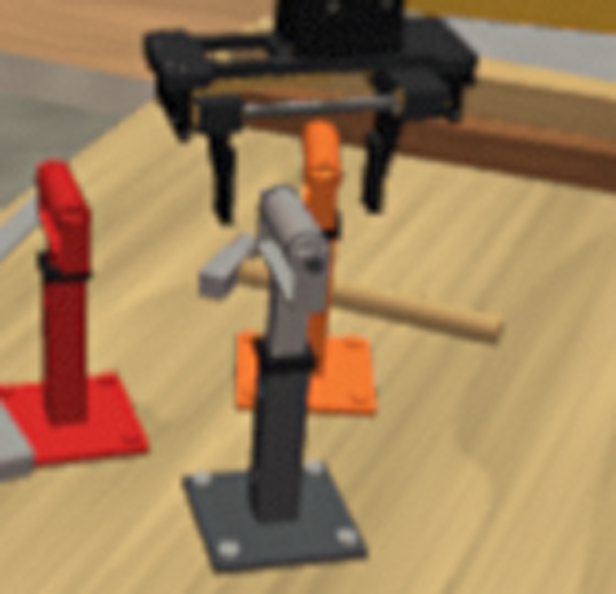

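The finger tips show at (222,215) and (372,205) in the crop, or (290.5,149) and (324.5,146.6) in full pixels. That is higher than I'd expect if they straddled the roller, so I'll check against projections before closing.

```bash
python3 - <<'E'
from h import *
s=telemetry.read_state();T=R.from_quat(s["eef_rot"]);p=s["ee_pos"];print(p)
for y in(-.05,.05):
  for z in(.022,-.02): print("finger",y,z,proj("side",p+T.apply([0,y,z])).round(1),proj("top",p+T.apply([0,y,z])).round(1))
print("foot",proj("side",[.517,-.187,.008]).round(1),"meas 301.8 217.5")
for q in[(281.6,208.6),(312.7,205.7),(323.4,225.7),(288.9,229.5)]: print(onz("side",q,.008).round(4))
cv2.imwrite("pics/c3.png",cv2.resize(camera("top")[150:300,230:430,::-1],None,fx=3.5,fy=3.5,interpolation=cv2.INTER_CUBIC))
E
```

```text
[ 0.5174172  -0.18850512  0.23163258]
finger -0.05 0.022 [322.9 156.8] [328.6 238.4]
finger -0.05 -0.02 [324.2 143.5] [331.3 236.5]
finger 0.05 0.022 [288.6 159.5] [303.5 206.7]
finger 0.05 -0.02 [289.3 146. ] [305.3 203.8]
foot [301.5 215.8] meas 301.8 217.5
[ 0.5883 -0.1914  0.008 ]
[ 0.5071 -0.2547  0.008 ]
[ 0.439 -0.173  0.008]
[ 0.5224 -0.1065  0.008 ]
```

View pics/c3.png

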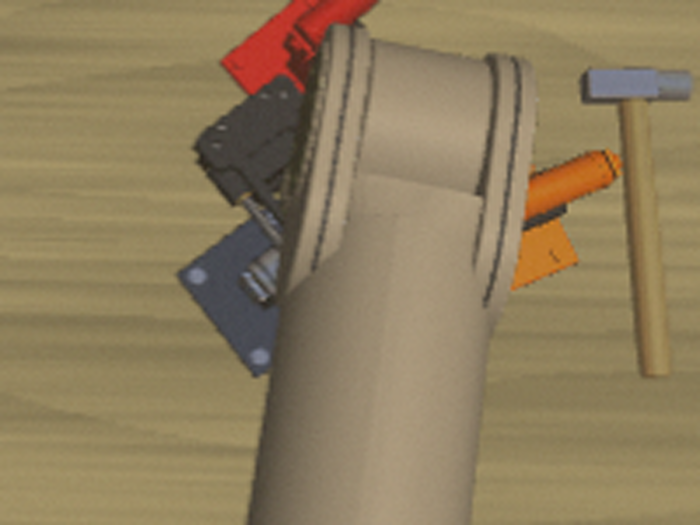

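```bash
python3 - <<'E'
from h import *
T=R.from_quat([.98421,.17696,0,0]);p=np.array([.21756,-.58554,.21073])
for y in(-.05,.05): print("start finger",[proj(n,p+T.apply([0,y,.022])).round(1) for n in("side","top")])
s=telemetry.read_state();T=R.from_quat(s["eef_rot"]);p=s["ee_pos"]
for x in(-.037,.037): print("body end top",[proj("top",p+T.apply([x,.095,z])).round(1) for z in (-.05,-.09)],[proj("side",p+T.apply([x,.095,-.05])).round(1)])
a=cv2.imread("pics/side0.png")[50:150,410:510]
b=camera("side")[110:210,260:360,::-1]
cv2.imwrite("pics/c4.png",cv2.resize(np.hstack([a,b]),None,fx=4,fy=4,interpolation=cv2.INTER_CUBIC))
E
```

```text
start finger [array([436.6, 142.5]), array([463.8, 359.4])]
start finger [array([429.5, 130.2]), array([502.7, 345.4])]
body end top [array([307. , 177.6]), array([308.9, 173.5])] [array([270.8, 131.5])]
body end top [array([282.6, 195.9]), array([283.6, 192.5])] [array([276.1, 143. ])]
```

View pics/c4.png

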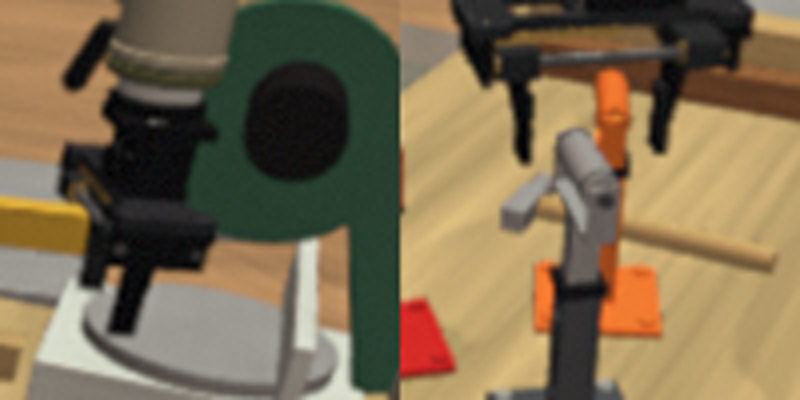

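In both the start and current views the visible tips sit about 9 px (30 mm) above the projection, so the real fingers are higher than the telemetry suggests. Either way another 20 mm down is safe: the body would still clear the ears.

drive_tool:
  series: [0,0,0,0,0,0.1,1,0,0,0,0,0,0.2,1,0,0,0,0,0,0.3,1,0,0,0,0,0,0.4,1,0,0,0,0,0,0.5,1,0,0,0,0,0,0.5,1,0,0,0,0,0,0.5,1]

```text
time: 3.35
ee_pos: [0.5168, -0.1882, 0.2103]
eef_rot: [0.435, 0.9, -0.0, -0.0]
ft_force: [-0.8, 0.5, -0.6]
width: 0.0871
grip_force: 0.0
```

```bash
python3 - <<'E'
from h import *
print(telemetry.read_state()["ft_force"])
b=camera("side")[100:220,250:370,::-1]
cv2.imwrite("pics/c5.png",cv2.resize(b,None,fx=5,fy=5,interpolation=cv2.INTER_CUBIC))
E
```

```text
[-0.79493352  0.49458734 -0.60265641]
```

View pics/c5.png

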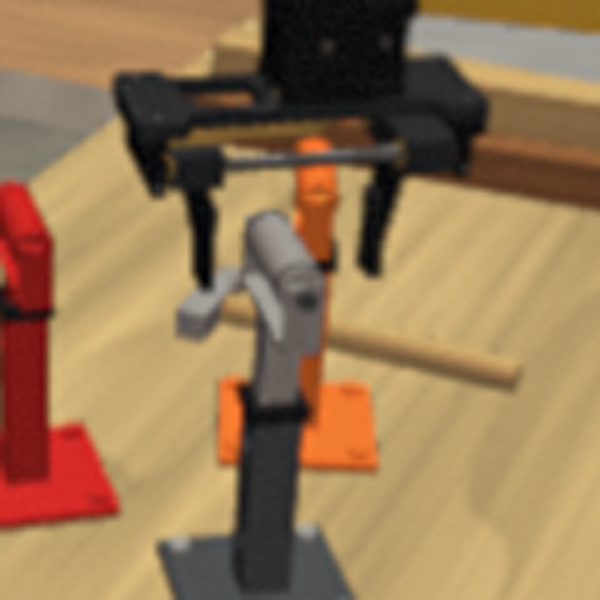

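```bash
python3 - <<'E'
from h import *
p=np.array([.5174,-.1885,.2316]);T=R.from_quat([.435,.9,0,0])
for a,b in[((286.3,192.9),(282,115.9)),((312,172.5),(273.4,108.6)),((300,206),(294,124.5))]:
    q,e=tri(a,b);print(q.round(4),e,T.inv().apply(q-p).round(4))
g=cv2.cvtColor(camera("side"),cv2.COLOR_RGB2GRAY)
print(g[144:170:1,286:296]);
E
```

```text
[ 0.5589 -0.105   0.357 ] 0.004023667584666105 [ 0.0396  0.0844 -0.1254]
[ 0.6104 -0.1624  0.3479] 0.0006123342590747052 [-0.0373  0.0891 -0.1163]
[ 0.5374 -0.1376  0.3261] 0.0003991188242315288 [ 0.0275  0.0473 -0.0945]
[[153 110  47  10   9  15  45 114 171 182]
 [159 133  64  10   8  11  53 126 176 184]
 [165 154  78  12   5  11  66 141 181 186]
 [169 162  88  18   9  14  75 156 184 182]
 [173 166  92  24   5  15  87 169 184 180]
 [177 169  95  24   5  16  86 166 180 176]
 [179 172  98  23   8  11  72 144 172 171]
 [182 175  99  25   7  10  66 138 170 172]
 [185 176  99  22   7  14  71 142 164 168]
 [187 176  95  14   8  14  77 147 156 159]
 [187 175 103  29   5  15  73 143 155 156]
 [185 178 133  61  11  10  73 146 160 155]
 [182 181 164  93  28  16  76 150 163 153]
 [180 179 168 123  70  60  97 152 161 148]
 [177 172 165 148 122 117 136 157 154 137]
 [170 162 158 159 155 155 159 151 136 143]
 [162 158 158 160 162 164 156 132 117 143]
 [147 149 157 159 162 157 131 100 109 133]
 [113 126 136 144 150 133  96  82 102 113]
 [ 91  94 100 109 114  94  75  80  99 101]
 [ 89  90  89  94  93  78  77 103 125 118]
 [ 90  89  90  91  91  79 101 142 166 160]
 [ 99  94  93  92  91  98 135 169 180 178]
 [129 116 112 103 112 134 167 180 179 178]
 [162 152 146 138 149 168 178 179 177 174]
 [173 171 173 171 173 178 178 175 174 172]]
```

Triangulating the gripper body gives the right horizontal position, but about 33 mm higher than the telemetry. The tips, now at (291,157) and (324,154), are only about 10 mm below the roller axis. I'll go 8 mm lower and then close gently.

drive_tool:
  series: [0,0,0,0,0,0.1,1,0,0,0,0,0,0.2,1,0,0,0,0,0,0.2,0.5,0,0,0,0,0,0.2,0,0,0,0,0,0,0.2,-0.3,0,0,0,0,0,0.2,-0.6,0,0,0,0,0,0.2,-1,0,0,0,0,0,0.2,-1,0,0,0,0,0,0.2,-1,0,0,0,0,0,0.2,-1]
  grip_force: 10

```text
time: 4.28
ee_pos: [0.517, -0.1883, 0.2027]
eef_rot: [0.435, 0.9, -0.0, 0.0]
ft_force: [0.1, -0.6, 0.2]
width: 0.0418
grip_force: 0.0
```

drive_tool:
  series: [0,0,0,0,0,0,-1,0,0,0,0,0,0,-1,0,0,0,0,0,0,-1,0,0,0,0,0,0,-1,0,0,0,0,0,0,-1,0,0,0,0,0,0,-1]

```text
time: 4.78
ee_pos: [0.5187, -0.1869, 0.2031]
eef_rot: [0.435, 0.901, 0.001, 0.001]
ft_force: [7.5, 4.2, -1.8]
width: 0.0274
grip_force: 10.0
```

```bash
python3 - <<'E'
from h import *
b=camera("side")[100:220,250:370,::-1]
cv2.imwrite("pics/c6.png",cv2.resize(b,None,fx=5,fy=5,interpolation=cv2.INTER_CUBIC))
E
```

```text
(no output)
```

View pics/c6.png

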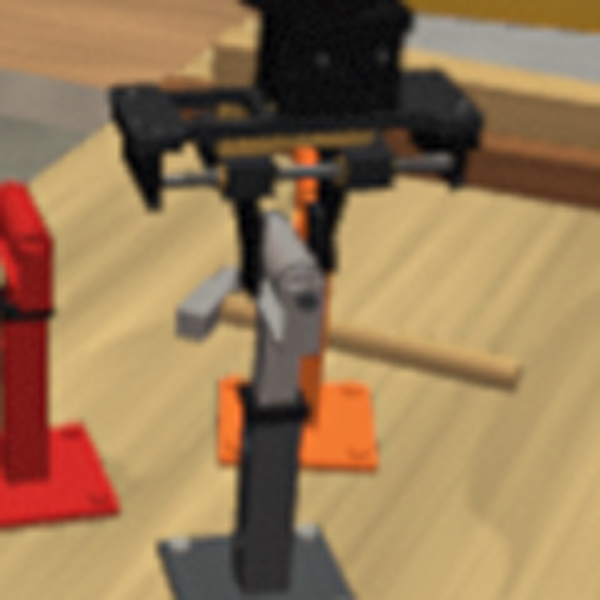

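The width is 27.4 mm with pad force, and the view shows the fingers at (248,285) and (322,265) on either side of the roller, so it is held. I'll relieve the 2 mm side offset, firm up the grip, and lift.

drive_tool:
  series: [0,0,0,0,0.05,0,-1,0,0,0,0,0.05,0,-1,0,0,0,0,0.05,0,-1,0,0,0,0,0.05,-0.08,-1,0,0,0,0,0.05,-0.16,-1,0,0,0,0,0.05,-0.24,-1,0,0,0,0,0.05,-0.32,-1,0,0,0,0,0.05,-0.4,-1]
  grip_force: 50

```text
time: 5.5
ee_pos: [0.5187, -0.1868, 0.2175]
eef_rot: [0.435, 0.9, 0.0, -0.0]
ft_force: [8.1, 1.4, -10.5]
width: 0.027
grip_force: 50.0
```

```bash
python3 - <<'E'
from h import *
b=camera("side")[100:220,250:370,::-1]
cv2.imwrite("pics/c7.png",cv2.resize(b,None,fx=5,fy=5,interpolation=cv2.INTER_CUBIC))
print(telemetry.read_state()["torque"])
# edge rows along the tube: collar and crossbar
a=cv2.imread("pics/c6.png")[::5,::5]
print(np.c_[a[60:85,55].sum(1),b[60:85,55].sum(1)].T)
E
```

```text
[ 0.20290273 -1.18511878 -0.05279532]
[[391 450 480 484 486 475 443 409 325 269 278 291 293 293 290 290 290 292
  290 289 254 159  79  48  61]
 [483 461 399 287 252 264 282 287 288 289 287 289 286 286 291 288 291 292
  289 278 216 114  55  58  85]]
```

The force is −10.5 N, and the crossbar edge rose about 5 px while the collar stayed put, so the tube is drawing up. I'll keep lifting.

drive_tool:
  series: [0,0,0,0,0,-0.05,-1,0,0,0,0,0,-0.1,-1,0,0,0,0,0,-0.15,-1,0,0,0,0,0,-0.2,-1,0,0,0,0,0,-0.23,-1,0,0,0,0,0,-0.26,-1,0,0,0,0,0,-0.29,-1]

```text
time: 6.13
ee_pos: [0.5187, -0.1868, 0.2293]
eef_rot: [0.435, 0.9, 0.0, -0.0]
ft_force: [6.1, 0.0, -7.5]
width: 0.0271
grip_force: 50.0
```

drive_tool:
  series: [0,0,0,0,0,-0.03,-1,0,0,0,0,0,-0.06,-1,0,0,0,0,0,-0.09,-1,0,0,0,0,0,-0.12,-1]

```text
time: 6.47
ee_pos: [0.5187, -0.1868, 0.2343]
eef_rot: [0.435, 0.9, 0.0, -0.0]
ft_force: [7.3, -0.1, -9.2]
width: 0.027
grip_force: 50.0
```

drive_tool:
  series: [0,0,0,0,0,-0.03,-1,0,0,0,0,0,-0.06,-1,0,0,0,0,0,-0.09,-1]

```text
time: 6.72
ee_pos: [0.5187, -0.1868, 0.2374]
eef_rot: [0.435, 0.9, 0.0, -0.0]
ft_force: [10.7, -0.2, -18.5]
width: 0.0268
grip_force: 50.0
```

drive_tool:
  series: [0,0,0,0,0,-0.03,-1,0,0,0,0,0,-0.03,-1]

```text
time: 6.88
ee_pos: [0.5186, -0.1867, 0.2377]
eef_rot: [0.435, 0.9, 0.001, -0.001]
ft_force: [11.2, -0.8, -18.0]
width: 0.0268
grip_force: 50.0
```

```bash
python3 - <<'E'
from h import *
b=camera("side")[100:220,250:370,::-1]
cv2.imwrite("pics/c8.png",cv2.resize(b,None,fx=5,fy=5,interpolation=cv2.INTER_CUBIC))
E
```

```text
(no output)
```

View pics/c8.png

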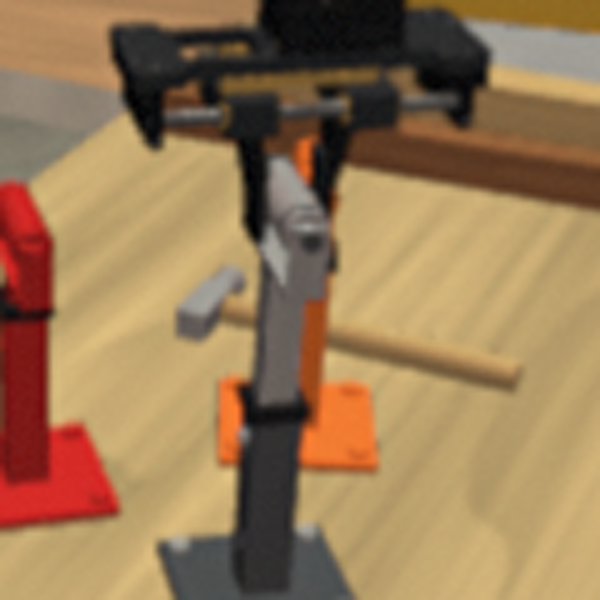

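A light nub has appeared on the left of the tube just below the collar, at (242,435), or (298,187) in full pixels. Together with the force step to 18 N and the stalled rise, that means the button is out in the upper hole. I'll ease off the pull, open and withdraw.

drive_tool:
  series: [0,0,0,0,0,0.03,-1,0,0,0,0,0,0.06,-1,0,0,0,0,0,0.06,-1]

```text
time: 7.18
ee_pos: [0.5187, -0.1868, 0.237]
eef_rot: [0.435, 0.9, 0.0, -0.0]
ft_force: [5.8, 1.5, -6.7]
width: 0.0273
grip_force: 50.0
```

drive_tool:
  series: [0,0,0,0,0,0,-0.3,0,0,0,0,0,0,0,0,0,0,0,0,0,0.5,0,0,0,0,0,0,1,0,0,0,0,0,0,1,0,0,0,0,0,0,1,0,0,0,0,0,0,1,0,0,0,0,0,0,1,0,0,0,0,0,0,1,0,0,0,0,0,0,1]

```text
time: 8.02
ee_pos: [0.5185, -0.1871, 0.2375]
eef_rot: [0.435, 0.9, -0.0, 0.0]
ft_force: [-0.6, 0.6, 0.5]
width: 0.0814
grip_force: 0.0
```

drive_tool:
  series: [0,0,0,0,0,-0.3,1,0,0,0,0,0,-0.7,1,0,0,0,0,0,-1.2,1,0,0,0,0,0,-1.9,1,0,0,0,0,0,-2.6,1,0,0,0,0,0,-3,1,0,0,0,0,0,-3,1,0,0,0,0,0,-3,1]

```text
time: 8.68
ee_pos: [0.5189, -0.187, 0.3587]
eef_rot: [0.435, 0.9, 0.0, 0.001]
ft_force: [-0.1, -0.0, -0.8]
width: 0.0869
grip_force: 0.0
```

```bash
python3 - <<'E'
from h import *
print(telemetry.read_state()["ee_pos"])
b=camera("side")[100:220,250:370,::-1]
a=cv2.imread("pics/c8.png")[2::5,2::5]
for n,i in(("locked",a),("now",b)):
    print(n,i[52:66,55].sum(1),"button\n",i[84:91,44:53].sum(2))
print("button expected",proj("side",[.517+.018*.78,-.188+.018*.62,.115])-[250,100])
t=camera("top");print(np.abs(t[165:235,165:230].astype(int)-cv2.imread("pics/top0.png")[165:235,165:230,::-1]).mean())
E
```

```text
[ 0.51892673 -0.18699612  0.35871725]
locked [486 473 436 353 304 270 279 288 295 296 291 290 295 290] button
 [[400 418 421 415 263 106  57  62  64]
 [405 414 421 427 348 217 123 103 116]
 [407 418 417 415 409 314 172 130 144]
 [407 406 412 374 354 293 172 136 149]
 [402 385 389 349 287 223 145 140 150]
 [403 373 359 303 210 157 129 142 147]
 [409 387 352 266 160 123 129 138 150]]
now [480 483 448 359 283 264 269 282 287 289 290 288 290 287] button
 [[398 412 414 407 261 107  53  66  72]
 [399 412 417 423 354 224 121 106 114]
 [404 410 413 426 431 324 172 131 148]
 [408 405 409 382 372 305 173 137 145]
 [400 376 390 345 283 226 148 131 145]
 [399 366 354 305 212 164 128 139 139]
 [401 384 345 262 157 123 127 143 143]]
button expected [47.97227466 87.13665899]
1.8904761904761904
```

The height hasn't changed since release, the button shows within a pixel of its expected place, and the flat-topped stand is unmoved. I'm handing in.

```bash
python3 -c "
from bench import r
print(r.close_job())"
```

```text
the job is handed in; nothing more can be done
None
```

The roller stand's inner tube was drawn up until the button came out through the upper hole, then released; it held its height with the gripper clear, the flat-topped stand is unmoved, and the job was handed in at about 9 s.

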